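# Decant a bin of ball bearings into the parts drawer

## Robot

A 6-joint arm with a two-finger parallel gripper is mounted at the origin on the work surface; the furniture and walls round the work are solid. World frame = base frame: x ahead of the robot, y to its left, z up, the work surface at z = 0. Lengths are in m, angles in degrees, forces in N, time in s.
With the tool pointing down it reaches from about 0.4 to 0.825 m from the base axis. Payload 7 kg.
Tool frame: the origin (TCP) lies midway between the tips of the shut fingers; the grasp point (between the pads) lies r.grip_depth behind it (r.grip_depth is the distance from the TCP to the grasp point, in m); z points along the fingers, y is the line along which they close (so a half turn about z gives the same grasp; the last joint's range is limited). The gripper opens to 88 mm and grips with 3 to 60 N. Pads are 19 mm wide; open, the fingers measure 130 mm over their backs; the gripper's body (78 mm by 193 mm) begins 47 mm behind the grasp point.
Start: joints at [-51.675, 20.546, 0.682, 0, -70.136, -16.507], TCP at [0.251, -0.627, 0.227] pointing down, gripper open.
Joint ranges: [-176.03, 176.03], [-82.01, 121.73], [-58.28, 71.71], [-173.87, 95.51], [-174.79, -0.11], [-173.66, 173.66]. Speed limits (degrees/s): [136.94, 136.94, 172.46, 180, 180, 180].

## Interface

Orientations are given as [roll, pitch, yaw] about the fixed x, y, z axes, in that order (R = Rz(yaw) Ry(pitch) Rx(roll)).
In Python, from plant import r gives the robot as it stands.
- The arm moves only by the shell command python3 drive.py 'ROWS' [OPENING] [FORCE]. ROWS is a JSON list of rows, 1 to 12 of them, each of 6 numbers: dx, dy, dz in m, then a rotation vector rx, ry, rz in degrees; each row is the pose to reach, as a shift and turn from the pose commanded when the command began, along the tool's axes at that moment; what a row does not reach only later rows make up. A row lasts 1/12 s, in which the tool goes at most 0.0417 m and 7.16 degrees, less where a joint would pass 70% of its speed; a pose out of reach is approached as far as the arm can. OPENING is the finger opening in m, set as the command begins (- or left out keeps the last). The fingers move at their own pace and stop on an object; FORCE is the grip in N (left out, the last holds). Time passes only in rows, so rows that do not move let the fingers close. It prints the time, the measured TCP pose, the force, the opening and the grip force at its end.
- r.get_state(): the state, without advancing time (a new reading comes with each control period).
- r.capture(name): name is "scene" or "top"; returns a dict with "frame" (384x512x3 uint8, red, green, blue), "z_map" (384x512 float32, m along the optical axis (not along the pixel's ray), 0 where there is no reading), "fx", "fy", "cx", "cy" (pixels), "cam_to_world" (4x4, takes a point from camera to world coordinates). Camera axes: x right, y down, z forward; pixel columns grow to the right and rows downward; lengths in m; the calibration is good to about 2 mm. A picture is of the moment at which its call begins.
- r.close_job(): hands the job in; it is judged then, once.
The state is a dict: "time_s": time; "joints": joint angles; "qd": joint speeds; "joint_torque": joint torques, N m; "tcp_pos": TCP position; "eef_rot": TCP orientation; "contact_force": force on the tool from outside, world axes, zero at the start; "moment": the same for the moment, N m; "gripper_width": finger opening in m; "gripper_force": force on a finger pad.
Only numpy, scipy, OpenCV 4.12 (cv2) and the standard library are available. Lean on these libraries where they do the work, as an engineer would, in place of code of your own. Each camera call takes 0.05 s, during which the arm holds its last target. There are 200 camera calls.

## Task

Put the loose ball bearings away: pull the top left drawer of the small grey parts cabinet all the way out, take the bin that holds the bearings from the sloping rack and tip all six bearings out of it into the open drawer. Then set the empty bin back where it was on the rack's slope and push the drawer fully shut. Leave the bin of knobs and the other things on the bench where they are.

Things in the scene. Friction and masses are not known exactly. Their poses are not given: they have to be found in the camera images.
- parts_drawers_drawer5 (a joint): how far the cabinet's top left drawer is pulled out, m: 0 shut, 0.11 fully out at its stop. It slides easily (under 1 N) and stays where it is left. At the start it is shut or up to 20 mm open.
- parts_drawers: small grey cabinet, fixed, two columns of three drawers; 235 mm wide (y), 170 mm deep (x, without pulls), top face 202 mm over its origin. Origin: middle of its underside, 3 mm over the bench; x from front to rear, front face at x = -78 mm; the drawers come out along -x.
- drawer_floor (a point): moves with the top left drawer: middle of its inner floor, 138 mm above the bench. x goes into the cabinet, y left, z up. Inside 150 mm (x) by 102 mm (y); side and back walls 45 mm high over this floor, front panel 56 mm. Outer face of the panel at x = -77 mm. With the drawer fully out, x = -75 to +32 mm is clear of the cabinet's roof.
- drawer_pull (a point): moves with the top left drawer: middle of its pull, a level ledge 52 mm wide (y), 7 mm thick, sticking out 15 mm from the panel; axes as drawer_floor; panel face 8 mm further in x. It is 58 mm below the cabinet's top, too little for an upright gripper's body beside the roof: lean the tool about 35 degrees, fingers pointing into the cabinet, and pinch the ledge's two ends.
- bin_rack: sheet-steel bench rack, fixed, 273 mm wide with its feet, 125 mm deep, 80 mm high. Its shelf slopes 18 degrees down to the front and carries two bins, 59 mm left and right of the middle. Origin on the bench under the middle, where the shelf is 50 mm high; x from front to rear, y left, z up. Rib between the bays 11 mm high, side and front edges 9 mm, no edge at the rear.
- bearing_bin: open hopper-front bin of grey plastic, in either bay, holding the bearings, nose-down at 18 degrees on the slope. 110 mm long (x), 60 mm wide over flat parallel sides (y), 46 mm high; walls 2.5 mm, full height for x = 0 to 55 mm. About 0.09 kg empty. Origin: middle of its underside; x from its low pouring nose (-x, to the front of the rack) to its rear wall, z out of its open top.
- bin_nose (a point): middle of the bearing bin's pouring edge, at x = -55, z = 16 mm in the bin's axes (which it shares): the end of a lip that rises 28 degrees from the bin's floor. The bearings stay in while the nose points down 25 degrees or less and have all slid out when it points down about 60 degrees.
- knob_bin: an identical bin in the other bay, with two round printed knobs (37 mm across) in it; to be left alone
- bearing_1: steel ball bearing, a ring 22 mm across and 7 mm thick, 0.012 kg, loose in bearing_bin at the start; origin: middle of one flat face
- bearing_2: steel ball bearing, a ring 22 mm across and 7 mm thick, 0.012 kg, loose in bearing_bin at the start; origin: middle of one flat face
- bearing_3: steel ball bearing, a ring 22 mm across and 7 mm thick, 0.012 kg, loose in bearing_bin at the start; origin: middle of one flat face
- bearing_4: steel ball bearing, a ring 22 mm across and 7 mm thick, 0.012 kg, loose in bearing_bin at the start; origin: middle of one flat face
- bearing_5: steel ball bearing, a ring 22 mm across and 7 mm thick, 0.012 kg, loose in bearing_bin at the start; origin: middle of one flat face
- bearing_6: steel ball bearing, a ring 22 mm across and 7 mm thick, 0.012 kg, loose in bearing_bin at the start; origin: middle of one flat face
- glue_stick: bystander: standing glue stick, 30 mm thick, 94 mm high; origin under its middle
- insert_jar: bystander: small jar with black lid, 47 mm across, 53 mm high; origin under its middle
- screwdriver: bystander: screwdriver lying on the bench, 151 mm long (x), 21 mm thick; origin under its middle

How it is judged:
By the outcome, as a careful person would: the job done as asked, in the order asked, and still so for the second after the job is handed in, with the robot touching nothing.
It also fails if it takes over 72 s, if anything falls off the work surface, if the arm or the gripper's body presses on something with over 40 N, if the wrist force passes 120 N, or if a joint passes its speed limit or range.

## Working session

There is one attempt and no reset: what is moved stays moved. The work goes in short steps, Python scripts to look and compute and a shell command to move; the robot and the scene stay as the last step left them, time stands still between calls to the robot, and variables do not carry over. Pictures are saved under pics/ and viewed, at most 10 in all, crops included, and the job is handed in when it is done.

```bash
ls; mkdir -p pics
python3 - <<'E'
from plant import r
import cv2,numpy as np
print(r.get_state(), r.grip_depth)
for n in("scene","top"):
    c=r.capture(n); np.savez(f"pics/{n}0.npz",**c)
    cv2.imwrite(f"pics/{n}0.png",c["frame"][:,:,::-1]); print(n,c["fx"],c["cx"],c["cy"],c["cam_to_world"].round(3))
E
```

```text
drive.py
pics
plant.py
  5 drive.py
  3 plant.py
  8 total
{'time_s': 0.0, 'joints': array([-5.16735030e+01,  2.05936899e+01,  6.33661233e-01, -2.01176905e-02,
       -7.01350972e+01, -1.65062621e+01]), 'qd': array([-0.00882276,  0.00025519,  0.07723887,  0.0301514 , -0.03059346,
        0.04193717]), 'joint_torque': array([ 3.79301548e-05, -5.82715273e+01,  2.93050021e+01,  6.99712828e+00,
        6.71576199e-03, -1.45477657e-04]), 'tcp_pos': array([ 0.25068311, -0.62620098,  0.22559638]), 'eef_rot': array([ 1.79903421e+02, -8.89750396e-03, -1.58186609e+02]), 'contact_force': array([-0.37050456,  1.29334251,  0.01571961]), 'moment': array([-0.01924448, -0.01622291, -0.03498554]), 'gripper_force': 0.0, 'gripper_width': 0.08757363902136944} 0.0188
scene 358.0415470575839 253.83833840208257 193.02641710068775 [[-0.873 -0.226  0.433  0.054]
 [-0.487  0.358 -0.796  0.845]
 [ 0.025 -0.906 -0.422  0.572]
 [ 0.     0.     0.     1.   ]]
top 473.78835149611024 249.99219478191816 193.8843143253695 [[-0.027 -0.989  0.142  0.41 ]
 [-0.999  0.032  0.033 -0.036]
 [-0.037 -0.141 -0.989  1.237]
 [ 0.     0.     0.     1.   ]]
```
View pics/scene0.png

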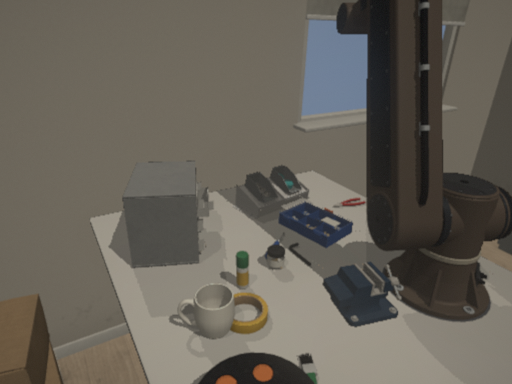

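View pics/top0.png

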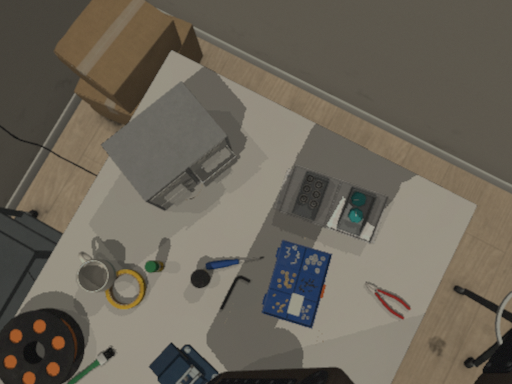

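The scene view shows the cabinet at (165,210) and the rack at (270,195). In the top view the cabinet is at (170,145) with its pulls facing lower right (180,190 and 215,160). The bearings are in the left bin (312,192) and the teal knobs in the right bin (357,207).

Create h.py:
```python
import numpy as np,cv2
from scipy.spatial.transform import Rotation as R
def cloud(c):
    z=c["z_map"];v,u=np.mgrid[:z.shape[0],:z.shape[1]]
    p=np.stack([(u-c["cx"])/c["fx"]*z,(v-c["cy"])/c["fy"]*z,z],-1)
    T=c["cam_to_world"];w=p@T[:3,:3].T+T[:3,3];w[z==0]=np.nan;return w
def rect(w,m):
    p=w[m][:,:2];rc=cv2.minAreaRect((p*1000).astype(np.float32));return rc
```

Run:
```python
from h import *
c=dict(np.load("pics/top0.npz"));w=cloud(c)
f=c["frame"]
x,y,z=np.moveaxis(w,-1,0)
def comp(m):
    n,l,s,_=cv2.connectedComponentsWithStats(m.astype(np.uint8));return l==1+np.argmax(s[1:,4])
m=comp((z>.195)&(z<.215)&(x>.3)&(y>0));print("cab top",rect(w,m),cv2.boxPoints(rect(w,m)),np.nanmedian(z[m]),m.sum())
m=np.zeros_like(z,bool);m[160:250,270:395]=1
m=comp(m&(z>.02)&(z<.2));print("rack",rect(w,m),cv2.boxPoints(rect(w,m)),np.nanmax(z[m]),m.sum())
im=np.hstack([cv2.resize(f[80:220,95:245,::-1],(380,355),interpolation=cv2.INTER_CUBIC),cv2.resize(f[155:255,275:395,::-1],(420,355),interpolation=cv2.INTER_CUBIC)])
cv2.imwrite("pics/crop0.png",cv2.convertScaleAbs(im,alpha=1.6,beta=20))
```

```text
cab top ((688.5762939453125, 191.8319549560547), (170.19989013671875, 234.7751007080078), 37.50114440917969) [[549.6001   233.15341 ]
 [692.5259    46.896667]
 [827.5525   150.5105  ]
 [684.6267   336.76724 ]] 0.20452384036093618 7524
rack ((550.1207275390625, -201.00196838378906), (241.46664428710938, 124.48886108398438), 68.55718231201172) [[ 448.0479   -290.62363 ]
 [ 563.92     -336.13333 ]
 [ 652.19354  -111.38031 ]
 [ 536.3215    -65.870605]] 0.11384927238557774 4938
```

View pics/crop0.png

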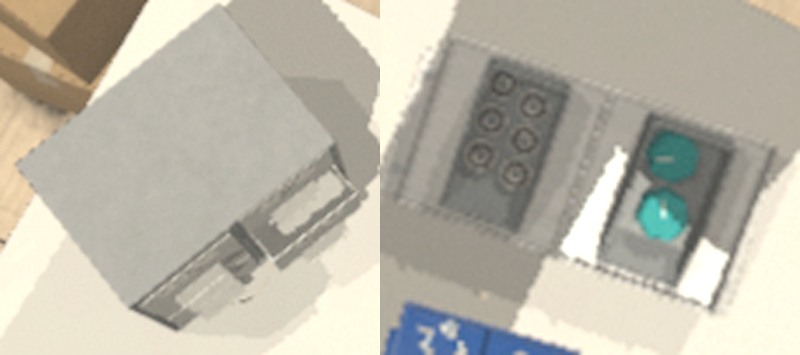

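The crop shows the front of the top left drawer at (185,290) and six rings in the left bin at about (505,130). The knobs are in the right bin. Next I'll measure the pull and the bin in their own frames.

Run:
```python
from h import *
c=dict(np.load("pics/top0.npz"));w=cloud(c)
def fr(o,yaw):
    a=np.radians(yaw);C=np.array([np.cos(a),np.sin(a)]);S=np.array([-C[1],C[0]])
    d=w[...,:2]-o;return np.stack([d@C,d@S,w[...,2]],-1)*1000
o=np.array([.6886,.1918])-.007*np.array([np.cos(np.radians(37.5)),np.sin(np.radians(37.5))]);print("cab",o)
p=fr(o,37.5);m=(p[...,0]<-79)&(p[...,0]>-130)&(abs(p[...,1])<118)&(p[...,2]>130)
q=p[m];q=q[np.argsort(q[:,1])]
for lo in range(-120,120,10):
    s=q[(q[:,1]>=lo)&(q[:,1]<lo+10)]
    for n,a,b in(("panel",175,200),("ledge",140,156)):
        t=s[(s[:,2]>a)&(s[:,2]<b)]
        if len(t):print(lo,n,len(t),"x",t[:,0].min().round(1),t[:,0].max().round(1),"y",t[:,1].min().round(1),t[:,1].max().round(1),"z",np.median(t[:,2]).round(1))
for yaw in(-21.44,):
    o2=np.array([.55012,-.201]);p=fr(o2,yaw);h=(p[...,2]-50-np.tan(np.radians(18))*p[...,0])*np.cos(np.radians(18))
    m=(abs(p[...,0])<80)&(abs(p[...,1])<150)
    for a,b,s in((38,52,"rim"),(3,14,"edges"),(-3,2,"shelf")):
        k=m&(h>a)&(h<b)
        Y=p[...,1][k];X=p[...,0][k];print(s,k.sum(),"hist y",[(int(e),int(n)) for n,e in zip(*np.histogram(Y,np.arange(-140,141,5)))if n])
    for sg in(1,-1):
        k=m&(h>38)&(h<52)&(sg*p[...,1]>0);t=np.stack([p[...,0][k],p[...,1][k]],1).astype(np.float32);print(sg,cv2.minAreaRect(t),t.min(0),t.max(0),np.median(h[k]))
```

```text
cab [0.68304653 0.18753867]
-90 ledge 11 x -91.9 -79.5 y -84.6 -80.4 z 149.3
-80 ledge 21 x -91.8 -79.6 y -79.4 -70.3 z 147.7
-70 ledge 22 x -92.0 -79.3 y -69.6 -60.2 z 147.9
-60 ledge 23 x -91.4 -79.8 y -59.5 -50.0 z 147.7
-50 ledge 22 x -92.0 -80.0 y -49.6 -40.2 z 148.5
-40 ledge 16 x -92.6 -79.2 y -39.2 -33.5 z 147.8
0 panel 4 x -81.7 -80.1 y 7.0 8.8 z 189.6
0 ledge 2 x -81.3 -80.6 y 8.3 10.0 z 148.7
10 panel 14 x -82.4 -80.0 y 10.2 20.0 z 188.4
10 ledge 6 x -81.9 -80.1 y 11.7 18.3 z 146.7
20 panel 11 x -81.9 -79.7 y 21.5 29.5 z 185.3
20 ledge 7 x -81.5 -80.0 y 20.0 30.0 z 143.3
30 panel 14 x -83.0 -79.2 y 31.2 39.1 z 189.1
30 ledge 27 x -96.9 -80.9 y 31.5 39.9 z 149.1
40 panel 12 x -81.8 -79.1 y 40.7 48.8 z 186.8
40 ledge 31 x -96.7 -80.3 y 40.5 49.8 z 148.7
50 panel 13 x -82.5 -79.5 y 50.1 59.8 z 190.2
50 ledge 31 x -96.6 -79.8 y 50.2 59.8 z 147.1
60 panel 13 x -82.4 -79.8 y 60.2 69.5 z 186.3
60 ledge 32 x -97.2 -80.4 y 60.2 69.9 z 150.0
70 panel 14 x -83.5 -79.1 y 71.0 79.2 z 187.0
70 ledge 31 x -97.1 -81.0 y 70.6 79.9 z 147.9
80 panel 13 x -83.0 -80.2 y 80.4 89.2 z 188.9
80 le
[... 1200 characters left out ...]
55, 15), (-50, 11), (-45, 29), (-40, 33), (-35, 7), (-30, 59), (-25, 72), (-20, 77), (-15, 71), (-10, 66), (-5, 49), (0, 50), (5, 72), (10, 70), (15, 71), (20, 67), (25, 30), (30, 28), (35, 25), (40, 11), (45, 16), (50, 18), (55, 37), (60, 32), (65, 17), (70, 18), (75, 17), (80, 25), (85, 26), (90, 70), (95, 73), (100, 77), (105, 71), (110, 69), (115, 49)]
1 ((10.107393264770508, 59.150447845458984), (73.57292938232422, 60.42401885986328), 0.4572513699531555) [-26.902979  28.917421] [47.018127 89.3358  ] 43.53952485823961
-1 ((11.677497863769531, -58.886871337890625), (71.51039123535156, 61.28172302246094), 0.8778902292251587) [-24.526314 -89.46987 ] [ 47.207417 -28.288715] 43.88105167360354
```

```bash
cat >> h.py <<'E'
CAB=(np.array([.68305,.18754]),37.5);RACK=(np.array([.55012,-.201]),-21.2)
def W(F,p):
    p=np.array(p,float)/1000;a=R.from_euler("z",F[1],degrees=True).apply(p);a[:2]+=F[0];return a
def ori(yaw,lean): # tool leans 'lean' deg, fingers towards +x of frame with yaw; tool y = frame y
    return R.from_euler("ZY",[yaw,-lean],degrees=True)*R.from_matrix(np.diag([-1.,1,-1]))
def rel(pos,Rt,cur=None):
    from plant import r
    s=r.get_state();c,Rc=(s["tcp_pos"],R.from_euler("xyz",s["eef_rot"],degrees=True)) if cur is None else cur
    d=Rc.inv().apply(pos-c);rv=(Rc.inv()*Rt).as_rotvec(degrees=True)
    print("d",d.round(4),"rv",rv.round(2),"rows",round(np.linalg.norm(d)/.0417,1),round(np.linalg.norm(rv)/7.16,1));return pos,Rt
E
python3 - <<'E'
from h import *
Rt=ori(37.5,35);print(Rt.as_matrix().round(2))
g=W(CAB,[-94.7,58.5,141]);pre=g-Rt.apply([0,0,.09]);print(g,pre)
rel(pre,Rt);rel(g,Rt,(pre,Rt))
rel(g+W(CAB,[-108,0,0])-W(CAB,[0,0,0]),Rt,(g,Rt))
E
```

```text
[[-0.65 -0.61  0.46]
 [-0.5   0.79  0.35]
 [-0.57  0.   -0.82]]
[0.5723069  0.17630146 0.141     ] [0.5313525  0.14487605 0.21472368]
d [-0.5471  0.6116  0.0118] rv [ -4.71 -34.78 -15.22] rows 19.7 5.3
d [0.   0.   0.09] rv [0. 0. 0.] rows 2.2 0.0
d [ 0.0885 -0.     -0.0619] rv [0. 0. 0.] rows 2.6 0.0
```

```bash
python3 drive.py '[[-0.547,0.612,0.012,-4.7,-34.8,-15.2],[-0.547,0.612,0.012,-4.7,-34.8,-15.2],[-0.547,0.612,0.012,-4.7,-34.8,-15.2],[-0.547,0.612,0.012,-4.7,-34.8,-15.2],[-0.547,0.612,0.012,-4.7,-34.8,-15.2],[-0.547,0.612,0.012,-4.7,-34.8,-15.2],[-0.547,0.612,0.012,-4.7,-34.8,-15.2],[-0.547,0.612,0.012,-4.7,-34.8,-15.2],[-0.547,0.612,0.012,-4.7,-34.8,-15.2],[-0.547,0.612,0.012,-4.7,-34.8,-15.2],[-0.547,0.612,0.012,-4.7,-34.8,-15.2],[-0.547,0.612,0.012,-4.7,-34.8,-15.2]]' 0.066 20
python3 - <<'E'
from h import *
Rt=ori(37.5,35);g=W(CAB,[-94.7,58.5,141]);pre=g-Rt.apply([0,0,.09]);rel(pre,Rt)
E
```

```text
time_s: 1.1
tcp_pos: [0.4216, -0.1551, 0.2192]
eef_rot: [-179.9, 35.0, -142.5]
contact_force: [1.3, -0.1, 0.8]
gripper_width: 0.0661
gripper_force: 0.0
d [-0.2181  0.1716  0.1582] rv [-0.11  0.05 -0.02] rows 7.7 0.0
```

```bash
python3 drive.py '[[-0.218,0.172,0.158,0,0,0],[-0.218,0.172,0.158,0,0,0],[-0.218,0.172,0.158,0,0,0],[-0.218,0.172,0.158,0,0,0],[-0.218,0.172,0.158,0,0,0],[-0.218,0.172,0.158,0,0,0],[-0.218,0.172,0.158,0,0,0],[-0.218,0.172,0.158,0,0,0],[-0.218,0.172,0.158,0,0,0],[-0.218,0.172,0.158,0,0,0],[-0.218,0.172,0.158,0,0,0],[-0.218,0.172,0.158,0,0,0]]'
python3 - <<'E'
from h import *
from plant import r
Rt=ori(37.5,35);g=W(CAB,[-94.7,58.5,141]);rel(g,Rt)
c=r.capture("scene");cv2.imwrite("pics/s1.png",cv2.resize(c["frame"][120:290,100:320,::-1],(790,610)[:2] and (776,600)))
E
```

```text
time_s: 2.1
tcp_pos: [0.5303, 0.1426, 0.2144]
eef_rot: [-179.9, 35.0, -142.5]
contact_force: [0.5, -0.8, 0.4]
gripper_width: 0.0659
gripper_force: 0.0
d [-0.002   0.0014  0.0911] rv [-0.1  -0.01 -0.02] rows 2.2 0.0
```

View pics/s1.png

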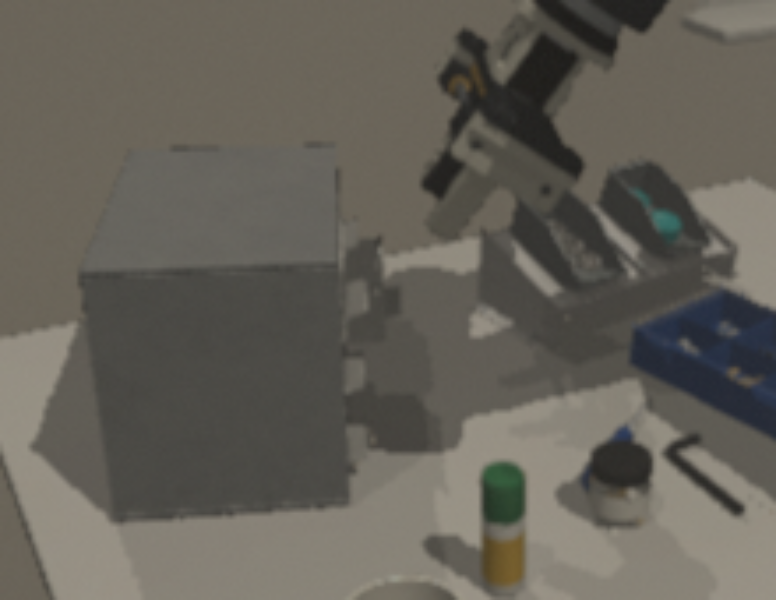

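The leaned gripper, tips at (445,225), stands before the top pull at (370,250) with free space around it. I'll close in and pinch the ledge.

```bash
python3 drive.py '[[-0.002,0.001,0.03,0,0,0],[-0.002,0.001,0.06,0,0,0],[-0.002,0.001,0.08,0,0,0],[-0.002,0.001,0.091,0,0,0],[-0.002,0.001,0.091,0,0,0],[-0.002,0.001,0.091,0,0,0]]'
python3 drive.py '[[0,0,0,0,0,0],[0,0,0,0,0,0],[0,0,0,0,0,0],[0,0,0,0,0,0],[0,0,0,0,0,0],[0,0,0,0,0,0]]' 0.03 15
python3 -c "
from h import *
Rt=ori(37.5,35);rel(W(CAB,[-94.7-105.5,58.5,141]),Rt)"
```

```text
time_s: 2.65
tcp_pos: [0.5729, 0.1758, 0.1411]
eef_rot: [-179.9, 34.9, -142.6]
contact_force: [-0.2, -0.1, -0.3]
gripper_width: 0.066
gripper_force: 0.0
time_s: 3.15
tcp_pos: [0.5736, 0.1761, 0.1428]
eef_rot: [-179.8, 35.2, -142.5]
contact_force: [6.1, -9.1, 0.5]
gripper_width: 0.0506
gripper_force: 15.0
d [ 0.088   0.0008 -0.0598] rv [-0.17  0.16  0.01] rows 2.6 0.0
```

```bash
python3 drive.py '[[0.02,-0.001,-0.014,0,0,0],[0.045,-0.001,-0.0315,0,0,0],[0.066,-0.001,-0.046,0,0,0],[0.08,-0.001,-0.056,0,0,0],[0.084,-0.001,-0.059,0,0,0],[0.0872,-0.001,-0.061,0,0,0],[0.0872,-0.001,-0.061,0,0,0]]'
python3 - <<'E'
from h import *
from plant import r
p=r.get_state();print(p["tcp_pos"]-W(CAB,[-94.7,58.5,141]),(R.from_euler("z",-37.5,degrees=True).apply(p["tcp_pos"]-W(CAB,[-94.7,58.5,141]))*1000).round(1))
E
```

```text
time_s: 3.73
tcp_pos: [0.4896, 0.1109, 0.143]
eef_rot: [-179.8, 35.3, -142.4]
contact_force: [6.5, -6.6, -1.7]
gripper_width: 0.0505
gripper_force: 15.0
[-0.08271612 -0.06539152  0.0020375 ] [-105.4   -1.5    2. ]
```

```bash
python3 drive.py '[[0.0012,-0.001,-0.0009,0,0,0],[0.0025,-0.001,-0.0017,0,0,0],[0.0025,-0.001,-0.0017,0,0,0]]'
python3 - <<'E'
from h import *
from plant import r
p=r.get_state();i=lambda v:R.from_euler("z",-37.5,degrees=True).apply(v).round(4)
print(i(p["tcp_pos"]-W(CAB,[-94.7,58.5,141])),i(p["contact_force"]))
c=r.capture("top");np.savez("pics/top1.npz",**c);cv2.imwrite("pics/t1.png",cv2.resize(c["frame"][70:270,90:350,::-1],(780,600)))
E
```

```text
time_s: 3.98
tcp_pos: [0.4892, 0.1102, 0.1435]
eef_rot: [-179.8, 35.3, -142.4]
contact_force: [12.2, 7.8, -11.5]
gripper_width: 0.0509
gripper_force: 15.0
[-0.1062 -0.0018  0.0025] [ 14.4294  -1.2121 -11.4598]
```

View pics/t1.png

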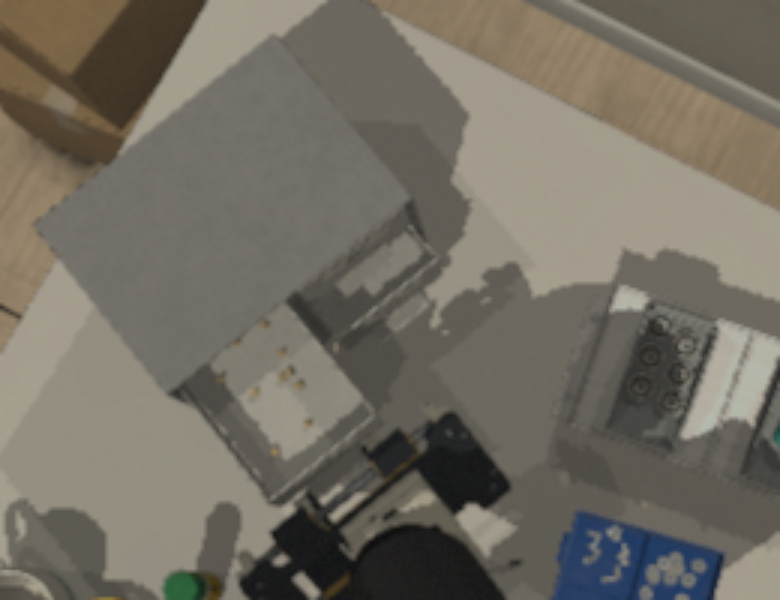

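The drawer is at its stop: the inside shows at (290,380) and the pull is held at (370,450). I'll release it and go for the bin.

```bash
python3 drive.py '[[-0.002,0,0.0014,0,0,0],[-0.002,0,0.0014,0,0,0],[-0.002,0,0.0014,0,0,0]]' 0.066
python3 drive.py '[[0,0,-0.02,0,0,0],[0,0,-0.06,0,0,0],[-0.02,0,-0.1,0,0,0],[-0.05,0,-0.13,0,0,0],[-0.05,0,-0.13,0,0,0]]'
python3 - <<'E'
from h import *
Rt=ori(-21.2,18);g=W(RACK,[29.5,59.1,75.4]);pre=g-Rt.apply([0,0,.10]);print(g,pre);rel(pre,Rt)
E
```

```text
time_s: 4.28
tcp_pos: [0.4888, 0.1103, 0.1416]
eef_rot: [-179.9, 35.0, -142.4]
contact_force: [-0.3, -0.2, 0.2]
gripper_width: 0.064
gripper_force: 0.0
time_s: 4.7
tcp_pos: [0.465, 0.0907, 0.286]
eef_rot: [-179.6, 35.7, -142.2]
contact_force: [2.2, 0.4, 1.9]
gripper_width: 0.0657
gripper_force: 0.0
[ 0.59899556 -0.15656759  0.0754    ] [ 0.57018517 -0.14539277  0.17050565]
d [ 0.1173 -0.2506  0.0597] rv [26.37 16.33 52.72] rows 6.8 8.5
```

```bash
python3 drive.py '[[0.117,-0.251,0.06,26.4,16.3,52.7],[0.117,-0.251,0.06,26.4,16.3,52.7],[0.117,-0.251,0.06,26.4,16.3,52.7],[0.117,-0.251,0.06,26.4,16.3,52.7],[0.117,-0.251,0.06,26.4,16.3,52.7],[0.117,-0.251,0.06,26.4,16.3,52.7],[0.117,-0.251,0.06,26.4,16.3,52.7],[0.117,-0.251,0.06,26.4,16.3,52.7],[0.117,-0.251,0.06,26.4,16.3,52.7],[0.117,-0.251,0.06,26.4,16.3,52.7],[0.117,-0.251,0.06,26.4,16.3,52.7]]' 0.08
python3 - <<'E'
from h import *
Rt=ori(-21.2,18);g=W(RACK,[29.5,59.1,75.4]);rel(g,Rt)
E
```

```text
time_s: 5.62
tcp_pos: [0.5663, -0.1464, 0.1598]
eef_rot: [-179.5, 17.4, 159.1]
contact_force: [-0.4, -0.1, -0.3]
gripper_width: 0.0797
gripper_force: 0.0
d [-0.0074  0.0031  0.0908] rv [-0.46 -0.58  0.27] rows 2.2 0.1
```

```bash
python3 drive.py '[[-0.007,0.003,0.005,-0.5,-0.6,0.3],[-0.007,0.003,0.03,-0.5,-0.6,0.3],[-0.007,0.003,0.05,-0.5,-0.6,0.3],[-0.007,0.003,0.05,-0.5,-0.6,0.3]]'
python3 - <<'E'
from h import *
Rt=ori(-21.2,18);g=W(RACK,[29.5,59.1,75.4]);rel(g,Rt)
E
```

```text
time_s: 5.95
tcp_pos: [0.586, -0.1524, 0.1116]
eef_rot: [180.0, 17.9, 158.7]
contact_force: [-0.9, -0.9, -0.6]
gripper_width: 0.0799
gripper_force: 0.0
d [-0.0019  0.0009  0.0386] rv [-0.03 -0.14 -0.12] rows 0.9 0.0
```

```bash
python3 drive.py '[[-0.002,0.001,0.012,0,0,0],[-0.002,0.001,0.025,0,0,0],[-0.002,0.001,0.0385,0,0,0],[-0.002,0.001,0.0385,0,0,0],[-0.002,0.001,0.0385,0,0,0]]'
python3 -c "
from h import *
rel(W(RACK,[29.5,59.1,75.4]),ori(-21.2,18))"
python3 drive.py '[[0,0,0,0,0,0],[0,0,0,0,0,0],[0,0,0,0,0,0],[0,0,0,0,0,0],[0,0,0,0,0,0],[0,0,0,0,0,0]]' 0.04 20
```

```text
time_s: 6.37
tcp_pos: [0.6003, -0.1565, 0.0792]
eef_rot: [180.0, 18.0, 158.6]
contact_force: [-0.1, -0.1, 0.5]
gripper_width: 0.0801
gripper_force: 0.0
d [ 0.0023 -0.0005  0.0033] rv [-0.02  0.04 -0.15] rows 0.1 0.0
time_s: 6.87
tcp_pos: [0.601, -0.1562, 0.0799]
eef_rot: [179.9, 18.1, 158.6]
contact_force: [-2.7, 2.0, 8.1]
gripper_width: 0.0602
gripper_force: 19.9
```

```bash
cat >> h.py <<'E'
def pour(nx,nz,t,ny=58.5):
    a=np.radians(t);return W(CAB,[nx+84.5*np.cos(a)-2*np.sin(a),ny,nz+84.5*np.sin(a)+2*np.cos(a)]),ori(37.5,t)
E
python3 - <<'E'
from h import *
from plant import r
s=r.get_state();np.savez("grasp.npz",p=s["tcp_pos"],e=s["eef_rot"]);print(s["tcp_pos"],s["eef_rot"])
E
python3 drive.py '[[-0.0012,0,-0.004,0,0,0],[-0.003,0,-0.01,0,0,0],[-0.006,0,-0.02,0,0,0],[-0.0124,0,-0.038,0,0,0],[-0.02,0,-0.062,0,0,0],[-0.028,0,-0.086,0,1,0],[-0.036,0,-0.11,0,3,0],[-0.044,0,-0.135,0,5,0],[-0.052,0,-0.16,0,7,0],[-0.058,0,-0.178,0,8,0],[-0.062,0,-0.19,0,9,0],[-0.062,0,-0.19,0,9,0]]'
python3 - <<'E'
from h import *
rel(*pour(-132,250,9))
E
```

```text
[ 0.60102148 -0.15617898  0.07985356] [179.92761053  18.12239156 158.62070132]
time_s: 7.87
tcp_pos: [0.6026, -0.156, 0.2824]
eef_rot: [179.8, 9.3, 158.7]
contact_force: [0.4, -1.0, -0.9]
gripper_width: 0.0599
gripper_force: 19.9
d [ 0.1266  0.3377 -0.0019] rv [ -9.14   0.35 -58.1 ] rows 8.6 8.2
```

```bash
python3 drive.py '[[0.003,0.007,-0.002,-0.2,0,-1.2],[0.01,0.027,-0.005,-0.7,0,-4.6],[0.02,0.054,-0.01,-1.5,0,-9.3],[0.031,0.084,-0.015,-2.3,0,-14.5],[0.043,0.118,-0.02,-3.2,0,-20.3],[0.057,0.152,-0.02,-4.1,0,-26],[0.07,0.186,-0.02,-5,0,-32],[0.083,0.22,-0.02,-6,0,-38],[0.096,0.254,-0.015,-7,0,-43.7],[0.107,0.287,-0.01,-7.8,0,-49.3],[0.117,0.314,-0.005,-8.5,0.3,-54],[0.123,0.33,-0.003,-9,0.3,-56.8]]'
python3 drive.py '[[0.002,0.006,0,0,0,-1],[0.003,0.007,0,0,0,-1],[0.003,0.007,0,0,0,-1]]'
python3 - <<'E'
from h import *
from plant import r
rel(*pour(-132,250,9));p=pour(-132,250,9);rel(*pour(-132,200,20),p)
c=r.capture("top");np.savez("pics/top2.npz",**c);cv2.imwrite("pics/t2.png",cv2.resize(c["frame"][70:270,90:350,::-1],(780,600)))
E
```

```text
time_s: 8.87
tcp_pos: [0.6056, 0.1984, 0.2597]
eef_rot: [179.8, 8.6, -143.5]
contact_force: [-0.3, -0.9, -1.4]
gripper_width: 0.0602
gripper_force: 19.9
time_s: 9.12
tcp_pos: [0.5996, 0.1992, 0.2613]
eef_rot: [-180.0, 8.7, -142.9]
contact_force: [-0.0, -0.4, -0.6]
gripper_width: 0.06
gripper_force: 19.9
d [-0.0107 -0.0014 -0.0023] rv [-0.06 -0.27 -0.36] rows 0.3 0.1
d [ 0.0098 -0.      0.0333] rv [  0. -11.   0.] rows 0.8 1.5
```

View pics/t2.png

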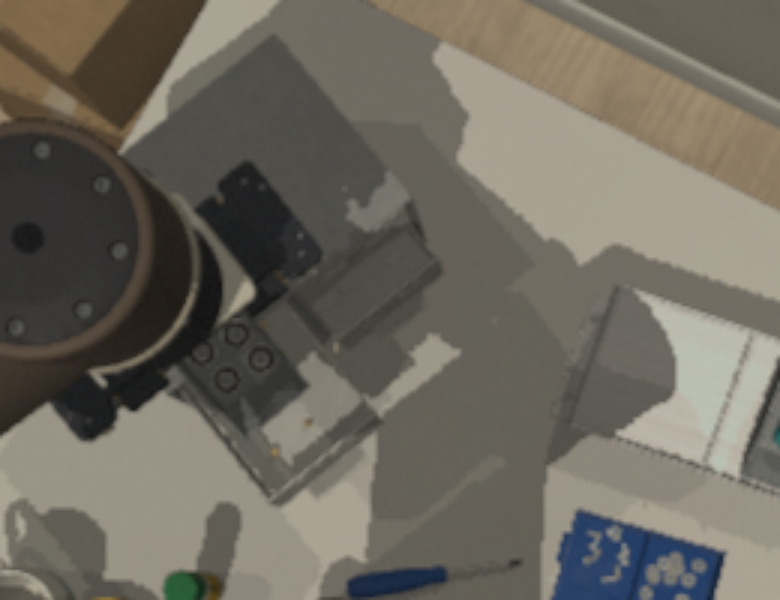

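The bin is over the open drawer with bearings still in it, at (230,355); the nose is at about (270,415). Next I'll work out the tilting waypoints.

Run:
```python
from h import *
for t,z in((12,235),(20,200),(25,185),(35,180),(45,180),(55,180),(64,180)): rel(*pour(-132,z,t))
```

```text
d [-0.008  -0.0008  0.0086] rv [-0.09 -3.22 -0.39] rows 0.3 0.5
d [-0.0009 -0.0009  0.0316] rv [ -0.12 -11.22  -0.38] rows 0.8 1.6
d [ 0.0033 -0.0009  0.0393] rv [ -0.13 -16.22  -0.38] rows 0.9 2.3
d [ 0.0097 -0.0009  0.0306] rv [ -0.17 -26.22  -0.37] rows 0.8 3.7
d [ 0.0177 -0.001   0.0182] rv [ -0.2  -36.22  -0.35] rows 0.6 5.1
d [ 0.0276 -0.0011  0.0073] rv [ -0.23 -46.22  -0.34] rows 0.7 6.5
d [ 0.0381 -0.0012 -0.0008] rv [ -0.26 -55.22  -0.32] rows 0.9 7.7
```

Run:
```python
from h import *
for t,z,x in((12,230,-145),(22,207,-145),(28,197,-145),(35,188,-145),(42,182,-142),(50,180,-138),(58,180,-135),(65,180,-135)): rel(*pour(x,z,t))
```

```text
d [ 0.0056 -0.0009  0.0116] rv [-0.09 -3.22 -0.39] rows 0.3 0.5
d [ 0.0116 -0.001   0.0198] rv [ -0.12 -13.22  -0.38] rows 0.6 1.8
d [ 0.0158 -0.001   0.0212] rv [ -0.14 -19.22  -0.38] rows 0.6 2.7
d [ 0.0214 -0.001   0.0207] rv [ -0.17 -26.22  -0.37] rows 0.7 3.7
d [ 0.0246 -0.0011  0.0183] rv [ -0.19 -33.22  -0.36] rows 0.7 4.6
d [ 0.0283 -0.0011  0.0116] rv [ -0.22 -41.22  -0.35] rows 0.7 5.8
d [ 0.0339 -0.0011  0.004 ] rv [ -0.24 -49.22  -0.33] rows 0.8 6.9
d [ 0.0423 -0.0012 -0.0021] rv [ -0.26 -56.22  -0.32] rows 1.0 7.9
```

```bash
python3 drive.py '[[0.0056,-0.001,0.0116,0,-3.2,-0.4],[0.009,-0.001,0.0165,0,-8,-0.4],[0.0116,-0.001,0.0198,0,-13.2,-0.4],[0.0158,-0.001,0.0212,0,-19.2,-0.4],[0.0185,-0.001,0.021,0,-22.7,-0.4],[0.0214,-0.001,0.0207,0,-26.2,-0.4],[0.023,-0.001,0.0195,0,-29.7,-0.4],[0.0246,-0.001,0.0183,0,-33.2,-0.4],[0.0264,-0.001,0.015,0,-37.2,-0.4],[0.0283,-0.001,0.0116,0,-41.2,-0.4],[0.0311,-0.001,0.0078,0,-45.2,-0.4],[0.0339,-0.001,0.004,0,-49.2,-0.4]]'
python3 -c "
from h import *
rel(*pour(-135,180,62));rel(*pour(-135,180,66))"
```

```text
time_s: 10.17
tcp_pos: [0.5716, 0.1684, 0.2377]
eef_rot: [179.8, 51.3, -143.1]
contact_force: [-0.6, -1.9, -2.1]
gripper_width: 0.0601
gripper_force: 19.9
d [-0.0158  0.0059 -0.0089] rv [ -0.25 -10.65  -0.34] rows 0.5 1.5
d [-0.0144  0.0059 -0.0146] rv [ -0.26 -14.65  -0.33] rows 0.5 2.0
```

```bash
python3 drive.py '[[0,0,0,0,0,0],[0,0,0,0,0,0]]'
python3 -c "
from h import *
rel(*pour(-135,180,58));rel(*pour(-135,180,62));rel(*pour(-135,180,66))
from plant import r;print(r.get_state()['joints'])"
```

```text
time_s: 10.33
tcp_pos: [0.5728, 0.1659, 0.2373]
eef_rot: [179.7, 51.2, -143.5]
contact_force: [0.3, -0.7, -0.4]
gripper_width: 0.0602
gripper_force: 19.9
d [-0.0174  0.0087 -0.003 ] rv [-0.44 -6.83 -0.58] rows 0.5 1.0
d [-0.0163  0.0087 -0.0088] rv [ -0.46 -10.83  -0.56] rows 0.5 1.5
d [-0.0149  0.0086 -0.0145] rv [ -0.48 -14.83  -0.55] rows 0.5 2.1
[ 23.55639597  -4.71917825 -32.02659159 -40.79401176 -16.06553101
 -42.09667803]
```

```bash
python3 drive.py '[[-0.0174,0.0087,-0.003,-0.4,-6.8,-0.6],[-0.0174,0.0087,-0.003,-0.4,-6.8,-0.6],[-0.0163,0.0087,-0.0088,-0.5,-10.8,-0.6],[-0.0163,0.0087,-0.0088,-0.5,-10.8,-0.6],[-0.0163,0.0087,-0.0088,-0.5,-10.8,-0.6],[-0.0163,0.0087,-0.0088,-0.5,-10.8,-0.6]]'
python3 - <<'E'
from h import *
rel(*pour(-135,180,62));rel(*pour(-135,180,66))
from plant import r;print(r.get_state()['joints'])
c=r.capture("top");cv2.imwrite("pics/t3.png",np.hstack([cv2.resize(c["frame"][130:250,110:250,::-1],(460,394)),cv2.resize(r.capture("scene")["frame"][120:240,130:230,::-1],(328,394))]))
E
```

```text
time_s: 10.83
tcp_pos: [0.5695, 0.1748, 0.2538]
eef_rot: [180.0, 61.8, -142.4]
contact_force: [-0.2, -0.4, -2.3]
gripper_width: 0.0598
gripper_force: 19.9
d [-0.0019 -0.0005 -0.0002] rv [ 0.14 -0.21  0.06] rows 0.0 0.0
d [-0.0015 -0.0005 -0.0061] rv [ 0.14 -4.21  0.06] rows 0.2 0.6
[  2.84849089  -3.37505231 -28.66874241 -76.78100639 -31.11106022
   2.83588428]
```

View pics/t3.png

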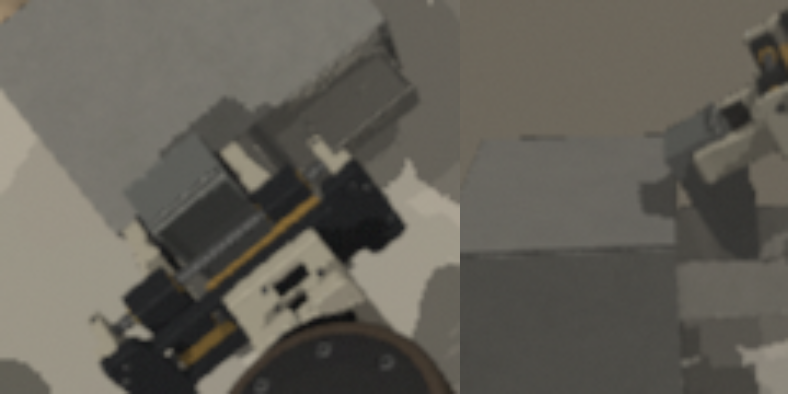

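Left view: the bin is nose-down over the drawer at (210,215) with its cavity visible. Right view: the bin is clear of the roof at (690,180). I'll tilt a little more, dwell, and then raise it.

```bash
python3 drive.py '[[-0.0015,-0.0005,-0.006,0,-4.2,0],[-0.001,-0.0005,-0.009,0,-6.2,0],[-0.001,-0.0005,-0.009,0,-6.2,0],[-0.001,-0.0005,-0.009,0,-6.2,0],[-0.001,-0.0005,-0.009,0,-6.2,0],[-0.001,-0.0005,-0.009,0,-6.2,0],[-0.001,-0.0005,-0.009,0,-6.2,0],[-0.001,-0.0005,-0.009,0,-6.2,0]]'
python3 - <<'E'
from h import *
for a in((-135,185,60),(-138,190,50),(-142,198,40),(-145,215,30),(-145,260,22)):rel(*pour(*a))
E
```

```text
time_s: 11.6
tcp_pos: [0.5638, 0.1732, 0.2602]
eef_rot: [-179.8, 68.1, -141.9]
contact_force: [0.1, -0.6, -1.4]
gripper_width: 0.06
gripper_force: 19.9
d [-0.0023 -0.0028  0.0086] rv [0.37 8.13 0.26] rows 0.2 1.1
d [-0.0028 -0.0029  0.0184] rv [ 0.34 18.13  0.3 ] rows 0.5 2.5
d [-0.0033 -0.0029  0.0254] rv [ 0.32 28.13  0.33] rows 0.6 3.9
d [-0.0102 -0.003   0.0288] rv [ 0.29 38.13  0.36] rows 0.7 5.3
d [-0.0443 -0.0031  0.0209] rv [ 0.27 46.13  0.38] rows 1.2 6.4
```

```bash
python3 drive.py '[[-0.0185,0,-0.0075,0,0,0],[-0.037,0,-0.015,0,0,0],[-0.06,0,-0.024,0,0,0],[-0.083,0,-0.034,0,0,0],[-0.083,0,-0.034,0,4,0],[-0.083,0,-0.034,0,8,0],[-0.083,0,-0.034,0,8,0]]'
python3 - <<'E'
from h import *
g=np.load("grasp.npz");Rg=R.from_euler("xyz",g["e"],degrees=True)
rel(g["p"]+[0,0,.20],Rg)
from plant import r
print(r.get_state()["joints"])
E
```

```text
time_s: 12.18
tcp_pos: [0.5596, 0.1685, 0.3434]
eef_rot: [179.6, 60.5, -142.6]
contact_force: [-2.4, -2.2, -4.3]
gripper_width: 0.0603
gripper_force: 19.9
d [ 0.1362 -0.2823 -0.1138] rv [38.36 38.34 46.62] rows 8.0 10.0
[ 19.70939511 -13.51753103 -28.58414422 -46.20368637 -22.09924984
 -37.05371105]
```

```bash
python3 drive.py '[[0.013,-0.028,-0.011,3.8,3.8,4.7],[0.027,-0.056,-0.023,7.7,7.7,9.3],[0.041,-0.085,-0.034,11.5,11.5,14],[0.054,-0.113,-0.046,15.3,15.3,18.6],[0.068,-0.141,-0.057,19.2,19.2,23.3],[0.082,-0.169,-0.068,23,23,28],[0.095,-0.198,-0.08,26.9,26.8,32.6],[0.109,-0.226,-0.091,30.7,30.7,37.3],[0.123,-0.254,-0.102,34.5,34.5,42],[0.136,-0.282,-0.114,38.4,38.3,46.6],[0.136,-0.282,-0.114,38.4,38.3,46.6],[0.136,-0.282,-0.114,38.4,38.3,46.6]]'
python3 - <<'E'
from h import *
from plant import r
g=np.load("grasp.npz");Rg=R.from_euler("xyz",g["e"],degrees=True)
rel(g["p"]+[0,0,.20],Rg)
c=r.capture("top");cv2.imwrite("pics/t4.png",np.hstack([cv2.resize(c["frame"][130:250,110:250,::-1],(460,394)),cv2.resize(c["frame"][130:250,265:365,::-1],(328,394))]))
E
```

```text
time_s: 13.18
tcp_pos: [0.6011, -0.1579, 0.279]
eef_rot: [-179.9, 18.1, 158.2]
contact_force: [0.4, 0.5, -1.3]
gripper_width: 0.06
gripper_force: 19.9
d [ 0.0005  0.0015 -0.001 ] rv [-0.35 -0.06 -0.42] rows 0.0 0.1
```

View pics/t4.png

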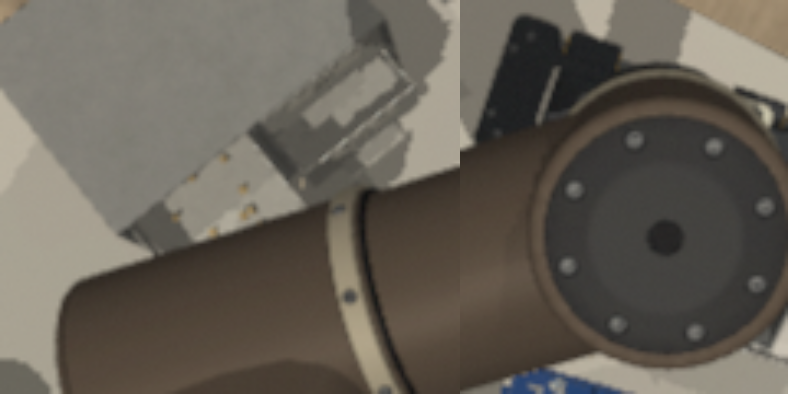

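The forearm hides the drawer floor and the bin in this view, so I'll check once the bin is placed. Lowering to the recorded pose now.

```bash
python3 drive.py '[[0.01,0.0015,0.03,-0.3,0,-0.4],[0.022,0.0015,0.065,-0.3,0,-0.4],[0.034,0.0015,0.1,-0.3,0,-0.4],[0.045,0.0015,0.135,-0.3,0,-0.4],[0.05,0.0015,0.151,-0.3,0,-0.4],[0.05,0.0015,0.151,-0.3,0,-0.4],[0.05,0.0015,0.151,-0.3,0,-0.4]]'
python3 - <<'E'
from h import *
g=np.load("grasp.npz");Rg=R.from_euler("xyz",g["e"],degrees=True)
rel(g["p"],Rg)
E
```

```text
time_s: 13.82
tcp_pos: [0.601, -0.1543, 0.1194]
eef_rot: [179.9, 18.1, 159.1]
contact_force: [0.8, 0.5, 0.1]
gripper_width: 0.0604
gripper_force: 19.9
d [ 0.0117 -0.0018  0.0378] rv [ 0.22 -0.02  0.47] rows 0.9 0.1
```

```bash
python3 drive.py '[[0.003,-0.0018,0.01,0.2,0,0.5],[0.006,-0.0018,0.02,0.2,0,0.5],[0.009,-0.0018,0.03,0.2,0,0.5],[0.0105,-0.0018,0.034,0.2,0,0.5],[0.0105,-0.0018,0.034,0.2,0,0.5],[0.0105,-0.0018,0.034,0.2,0,0.5]]'
python3 - <<'E'
from h import *
g=np.load("grasp.npz");Rg=R.from_euler("xyz",g["e"],degrees=True)
rel(g["p"],Rg)
E
```

```text
time_s: 14.32
tcp_pos: [0.602, -0.1565, 0.0857]
eef_rot: [179.8, 18.3, 158.5]
contact_force: [0.2, 0.4, -0.8]
gripper_width: 0.0599
gripper_force: 19.9
d [ 0.0028 -0.0001  0.0052] rv [ 0.09  0.16 -0.09] rows 0.1 0.0
```

```bash
python3 drive.py '[[0.001,0,0.0025,0.1,0.1,0],[0.0025,0,0.0045,0.1,0.1,0],[0.0028,0,0.0062,0.1,0.1,0],[0.0028,0,0.0062,0.1,0.1,0],[0.0028,0,0.0062,0.1,0.1,0]]'
python3 - <<'E'
from h import *
g=np.load("grasp.npz");Rg=R.from_euler("xyz",g["e"],degrees=True)
rel(g["p"],Rg)
E
```

```text
time_s: 14.73
tcp_pos: [0.6014, -0.1561, 0.0793]
eef_rot: [179.9, 18.2, 158.6]
contact_force: [-5.7, 2.6, 11.7]
gripper_width: 0.0599
gripper_force: 19.9
d [ 0.0002 -0.0002 -0.0006] rv [ 0.01  0.12 -0.05] rows 0.0 0.0
```

```bash
python3 drive.py '[[0,0,-0.0005,0,0,0],[0,0,-0.0005,0,0,0],[0,0,-0.0005,0,0,0],[0,0,-0.0005,0,0,0]]' 0.078
python3 drive.py '[[0,0,-0.01,0,0,0],[0,0,-0.025,0,0,0],[0,0,-0.045,0,0,0],[0,0,-0.08,0,0,0],[-0.03,0,-0.12,0,0,0],[-0.06,0,-0.16,0,0,0],[-0.06,0,-0.16,0,0,0]]'
python3 - <<'E'
from h import *
Rt=ori(37.5,35);rel(W(CAB,[-94.7-106.3-60,57.5,250]),Rt)
E
```

```text
time_s: 15.07
tcp_pos: [0.6002, -0.1562, 0.0777]
eef_rot: [180.0, 18.1, 158.5]
contact_force: [0.4, -0.7, 0.0]
gripper_width: 0.0768
gripper_force: 0.0
time_s: 15.65
tcp_pos: [0.6104, -0.159, 0.2552]
eef_rot: [179.8, 18.5, 158.6]
contact_force: [1.9, 0.6, 1.7]
gripper_width: 0.0782
gripper_force: 0.0
d [ 0.2321  0.1555 -0.0715] rv [-26.41 -14.93 -52.82] rows 6.9 8.5
```

```bash
python3 drive.py '[[0.232,0.155,-0.071,-26.4,-14.9,-52.8],[0.232,0.155,-0.071,-26.4,-14.9,-52.8],[0.232,0.155,-0.071,-26.4,-14.9,-52.8],[0.232,0.155,-0.071,-26.4,-14.9,-52.8],[0.232,0.155,-0.071,-26.4,-14.9,-52.8],[0.232,0.155,-0.071,-26.4,-14.9,-52.8],[0.232,0.155,-0.071,-26.4,-14.9,-52.8],[0.232,0.155,-0.071,-26.4,-14.9,-52.8],[0.232,0.155,-0.071,-26.4,-14.9,-52.8],[0.232,0.155,-0.071,-26.4,-14.9,-52.8],[0.232,0.155,-0.071,-26.4,-14.9,-52.8]]' 0.066
python3 - <<'E'
from h import *
from plant import r
rel(W(CAB,[-94.7-106.3-60,57.5,200]),ori(37.5,35))
c=r.capture("top");np.savez("pics/top5.npz",**c);cv2.imwrite("pics/t5.png",np.hstack([cv2.resize(c["frame"][130:250,110:250,::-1],(460,394)),cv2.resize(c["frame"][150:250,275:385,::-1],(334,304)).copy() if 0 else cv2.resize(c["frame"][150:250,278:361,::-1],(328,394))]))
w=cloud(c);a=np.radians(-21.44);C=np.array([np.cos(a),np.sin(a)]);S=np.array([-C[1],C[0]]);d=w[...,:2]-[.55012,-.201]
X,Y,Z=d@C*1000,d@S*1000,w[...,2]*1000;h=(Z-50-np.tan(np.radians(18))*X)*np.cos(np.radians(18))
for sg in(1,-1):
    k=(abs(X)<80)&(abs(Y)<150)&(h>38)&(h<52)&(sg*Y>0);t=np.stack([X[k],Y[k]],1).astype(np.float32);print(sg,cv2.minAreaRect(t),t.min(0),t.max(0),np.median(h[k]))
E
```

```text
time_s: 16.57
tcp_pos: [0.4382, 0.0748, 0.2448]
eef_rot: [179.7, 34.8, -142.5]
contact_force: [0.9, 0.2, 0.2]
gripper_width: 0.0656
gripper_force: 0.0
d [ 0.024  -0.0023  0.0379] rv [ 0.28 -0.24 -0.01] rows 1.1 0.1
1 ((5.897281646728516, 62.026283264160156), (80.35157012939453, 59.85747146606445), 1.9905208349227905) [-35.247746  31.387333] [46.030945 93.00986 ] 43.92147306160648
-1 ((11.579479217529297, -58.268646240234375), (71.54399108886719, 60.890438079833984), 0.43076151609420776) [-24.40622 -88.90813] [ 47.25157  -27.996237] 44.024432479773516
```

View pics/t5.png

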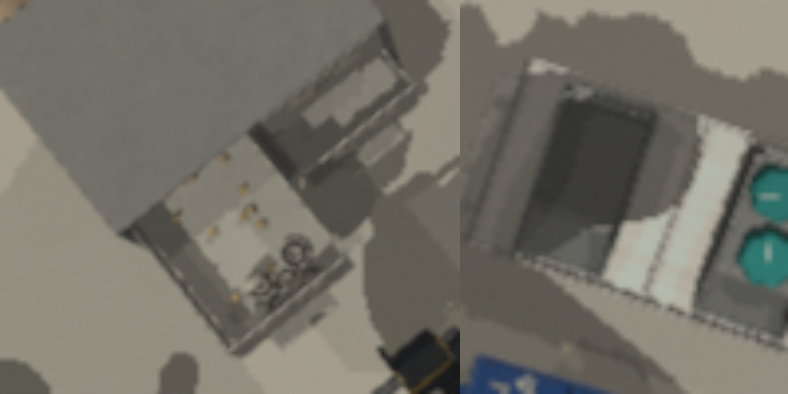

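The drawer (left) holds the pile of bearings at (280,275). The bin (right) is empty at (590,190) and back in its bay, within about 3 mm. I'll enlarge the pile to count them.

Run:
```python
import cv2,numpy as np
f=np.load("pics/top5.npz")["frame"][190:245,165:225,::-1]
cv2.imwrite("pics/t6.png",cv2.convertScaleAbs(cv2.resize(f,(640,587),interpolation=cv2.INTER_CUBIC),alpha=1.5))
```

```text
(no output)
```

View pics/t6.png

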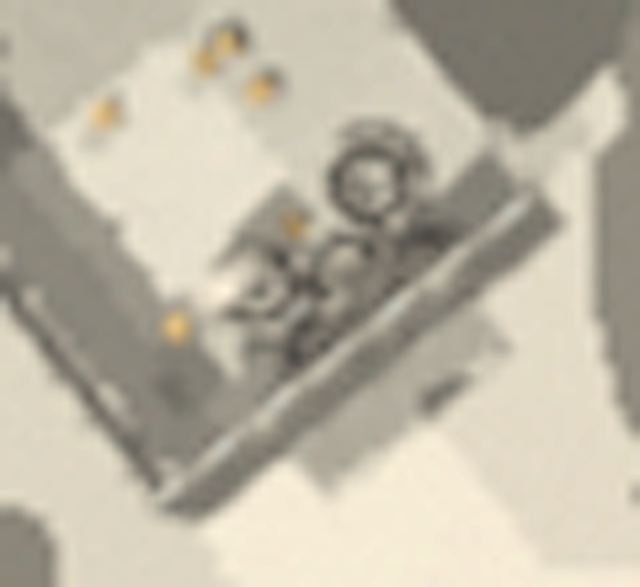

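```bash
python3 drive.py '[[0.024,-0.002,0.038,0,0,0],[0.024,-0.002,0.038,0,0,0],[0.024,-0.002,0.038,0,0,0]]'
python3 -c "
from h import *
rel(W(CAB,[-94.7-107,57,141]),ori(37.5,35))"
```

```text
time_s: 16.87
tcp_pos: [0.4393, 0.0724, 0.1969]
eef_rot: [179.5, 34.3, -143.1]
contact_force: [0.5, -1.1, 0.3]
gripper_width: 0.0659
gripper_force: 0.0
d [-0.0196 -0.0001  0.081 ] rv [ 0.15 -0.73 -0.5 ] rows 2.0 0.1
```

The crop shows the pile of rings at (250–400, 150–350) inside the panel. There is also a dark spot on the pull at (445,395), so I'll check that its height says shadow rather than a bearing.

Run:
```python
from h import *
from plant import r
c0=dict(np.load("pics/top5.npz"));c1=r.capture("top")
for c in(c0,c1):
    w=cloud(c);print((w[222:232,200:212,2]*1000).round(0).astype(int));g=cv2.cvtColor(c["frame"],cv2.COLOR_RGB2GRAY);print(g[222:232,200:212])
w=cloud(c0);p=R.from_euler("z",-37.5,degrees=True).apply((w-[.68305,.18754,0]).reshape(-1,3)).reshape(w.shape)*1000
m=(p[...,0]>-184)&(p[...,0]<-82)&(abs(p[...,1]-58.5)<49)&(p[...,2]<180)
k=m&(p[...,2]>141.5);print("pts above floor",k.sum(),"of",m.sum(),p[k].min(0).round(),p[k].max(0).round())
```

```text
[[                 164                  155                  142
                   148                  144                  148
                   148                  150                  148
                   148                  149                  148]
 [                 150                  141                  145
                   145                  143                  148
                   147                  150                  147
                   149                  150                  149]
 [                 149                  147                  145
                   150                  149                  146
                   147                  149                  150
                   149                   -3                   -1]
 [                 145                  145                  148
                   144                  147                  148
                   147                  148                  152
                    -4                    2                    2]
 [                 147                  144             
[... 4568 characters left out ...]
                  -2                    0                   -3]]
[[ 83  84  80  94 114 117 114 115 113 113 120 130]
 [ 80  84  95 109 116 114 114 114 113 119 130 136]
 [ 83  96 110 114 115 115 112 114 118 133 138 138]
 [ 98 108 113 114 114 114 113 118 125 134 137 142]
 [109 113 114 114 114 113 114 123 134 140 143 144]
 [113 113 114 114 113 117 126 134 143 144 145 144]
 [113 115 115 113 123 129 135 143 145 144 144 145]
 [113 115 114 123 133 137 141 144 144 145 144 144]
 [114 114 120 136 146 148 149 144 145 145 144 145]
 [116 126 141 151 154 156 154 147 145 145 144 145]]
pts above floor 323 of 1770 [-181.   10.  142.] [-83. 107. 176.]<stdin>:5: RuntimeWarning: invalid value encountered in cast
```

It was a shadow: the ledge is flat and the spot is gone in the new frame. I'll grip the pull again and push the drawer shut.

```bash
python3 drive.py '[[-0.0196,0,0.02,0,-0.7,-0.5],[-0.0196,0,0.05,0,-0.7,-0.5],[-0.0196,0,0.07,0,-0.7,-0.5],[-0.0196,0,0.081,0,-0.7,-0.5],[-0.0196,0,0.081,0,-0.7,-0.5],[-0.0196,0,0.081,0,-0.7,-0.5]]'
python3 drive.py '[[0,0,0,0,0,0],[0,0,0,0,0,0],[0,0,0,0,0,0],[0,0,0,0,0,0],[0,0,0,0,0,0]]' 0.03 15
python3 -c "
from h import *
rel(W(CAB,[-94.7+5,57.5,142]),ori(37.5,35))"
```

```text
time_s: 17.42
tcp_pos: [0.4903, 0.112, 0.1446]
eef_rot: [180.0, 35.3, -142.2]
contact_force: [-0.1, -0.3, 0.3]
gripper_width: 0.0657
gripper_force: 0.0
time_s: 17.83
tcp_pos: [0.4904, 0.1114, 0.1452]
eef_rot: [-180.0, 35.5, -142.2]
contact_force: [2.0, -4.0, 1.3]
gripper_width: 0.0508
gripper_force: 15.0
d [-0.0874  0.0001  0.0661] rv [0.12 0.47 0.24] rows 2.6 0.1
```

```bash
python3 drive.py '[[-0.004,0,0.003,0,0,0],[-0.013,0,0.009,0,0,0],[-0.0246,0,0.0172,0,0,0],[-0.0369,0,0.0258,0,0,0],[-0.0492,0,0.0344,0,0,0],[-0.0614,0,0.043,0,0,0],[-0.0721,0,0.0505,0,0,0],[-0.0803,0,0.0562,0,0,0],[-0.086,0,0.0602,0,0,0],[-0.0885,0,0.062,0,0,0],[-0.0885,0,0.062,0,0,0]]'
python3 - <<'E'
from h import *
from plant import r
s=r.get_state();i=lambda v:R.from_euler("z",-37.5,degrees=True).apply(v).round(4);print(i(s["tcp_pos"]-[.4904,.1114,.1452]),i(s["contact_force"]))
E
```

```text
time_s: 18.75
tcp_pos: [0.5765, 0.1782, 0.1452]
eef_rot: [-180.0, 35.4, -142.2]
contact_force: [4.1, -3.3, 2.0]
gripper_width: 0.0507
gripper_force: 15.0
[ 0.109   0.0006 -0.    ] [ 1.218  -5.0713  1.9733]
```

```bash
python3 drive.py '[[-0.001,0,0.0007,0,0,0],[-0.0025,0,0.0017,0,0,0],[-0.0035,0,0.0025,0,0,0],[-0.0035,0,0.0025,0,0,0]]'
python3 - <<'E'
from h import *
from plant import r
s=r.get_state();i=lambda v:R.from_euler("z",-37.5,degrees=True).apply(v).round(4);print(i(s["tcp_pos"]-[.4904,.1114,.1452]),i(s["contact_force"]))
E
```

```text
time_s: 19.08
tcp_pos: [0.5777, 0.1791, 0.1446]
eef_rot: [180.0, 35.3, -142.3]
contact_force: [-9.5, -10.6, 12.1]
gripper_width: 0.0511
gripper_force: 15.1
[ 0.1104  0.0005 -0.0006] [-14.0032  -2.6033  12.1325]
```

Firm stop at 110 mm with 14 N, so the drawer is shut. I'll relax, release and retreat.

```bash
python3 drive.py '[[0.0015,0,-0.001,0,0,0],[0.0015,0,-0.001,0,0,0],[0.0015,0,-0.001,0,0,0],[0.0015,0,-0.001,0,0,0]]' 0.066
python3 drive.py '[[0,0,-0.015,0,0,0],[0,0,-0.04,0,0,0],[0,0,-0.075,0,0,0],[0,0,-0.115,0,0,0],[0.03,0,-0.15,0,0,0],[0.06,0,-0.18,0,0,0],[0.06,0,-0.18,0,0,0],[0.06,0,-0.18,0,0,0]]'
python3 - <<'E'
from h import *
from plant import r
c=r.capture("top");w=cloud(c)
p=R.from_euler("z",-37.5,degrees=True).apply((w-[.68305,.18754,0]).reshape(-1,3))*1000
for s in(1,-1):
    k=(abs(p[:,1]-s*58.5)<24)&(p[:,2]>141)&(p[:,2]<154)&(p[:,0]<-79)&(p[:,0]>-120);print(s,k.sum(),np.percentile(p[k,0],2) if k.any() else None)
    k=(abs(p[:,1]-s*58.5)<45)&(p[:,2]>175)&(p[:,2]<199)&(p[:,0]<-74)&(p[:,0]>-120);print("panel",k.sum(),np.median(p[k,0]) if k.any() else None)
E
```

```text
time_s: 19.42
tcp_pos: [0.5772, 0.1796, 0.1444]
eef_rot: [180.0, 35.3, -142.2]
contact_force: [0.3, 0.6, -0.1]
gripper_width: 0.0654
gripper_force: 0.0
time_s: 20.08
tcp_pos: [0.4549, 0.0847, 0.2582]
eef_rot: [180.0, 35.6, -142.2]
contact_force: [1.0, 0.0, -0.1]
gripper_width: 0.0661
gripper_force: 0.0
1 115 -92.77284235052504
panel 122 -77.12550392825577
-1 108 -92.00811505405677
panel 115 -76.81533225462509
```

```bash
python3 -c "
from plant import r
print(r.close_job())"
```

```text
the job is handed in; nothing more can be done
None
```

I tipped the bearings into the top left drawer, set the empty bin back in its bay about 3 mm from where it was, pushed the drawer shut and handed the job in at about 20 s. The bearings lay in an overlapping pile, so I could not count all six, but the bin showed empty. The verdict was not reported.

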